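# Feed one bottle cap to the locating stop

### The arm

A 6-joint arm with a two-finger parallel gripper is mounted at the origin on a cart in front of the work surface, level with it; the furniture and walls round the work are solid. World frame = base frame: x ahead of the robot, y to its left, z up, the work surface at z = 0. Lengths are in m, angles in rad, forces in N, time in s.
With the tool pointing down it reaches from about 0.375 to 0.975 m from the base axis. Payload 3.8 kg.
Tool frame: the origin (TCP) lies at the very end of the fingers, on their centre line; the grasp point (between the pads) lies 19 mm behind it (grip_depth is the distance from the TCP to the grasp point, in m); z points along the fingers, y is the direction in which the jaws open and shut (so a half turn about z gives the same grasp; the last joint's range is limited). The gripper opens to 85 mm and grips with 20 to 120 N. Pads are 22 mm wide; open, the fingers measure 114 mm over their backs; the gripper's body (76 mm by 85 mm) begins 54 mm behind the grasp point. The pads swing forward as they close: fully open they stand 13 mm farther back than shut.
Start: joints at [-1.225, 0.264, 1.604, -0, 1.274, -0.037], TCP at [0.252, -0.626, 0.231] pointing down, gripper open.
Joint ranges: [-2.63, 2.63], [-0.94, 2.18], [0.31, 2.57], [-1.31, 4.45], [0, 2.66], [-2.55, 2.55]. Speed limits (rad/s): [2.57, 2.57, 3.14, 3.14, 3.14, 3.14].

### API

Orientations are given as a rotation vector (axis times angle).
In Python, from cell import * gives the robot as it stands. The module is installed in compiled form; this text tells all that it offers. Calls block until the motion is done:
- move_ptp(position, orientation): joint-space move of the TCP to a pose.
- servo_line(position, frame=None, velocity=0.15, stop_force=None): straight line of the TCP; frame=None keeps the orientation; velocity is the mean speed in m/s. With stop_force (N) it stops when the force on the tool has changed by that much, and returns True; else False.
- movej(angles): joint-space move.
- move_gripper(opening, squeeze=None): finger opening in m; squeeze is the grip in N (None keeps the last); returns when the fingers have stopped.
- sleep(seconds).
- ik(position, orientation): joint angles nearest the present ones, or None.
- get_image(name): name is "side" or "top" or "wrist"; returns the picture (480x640x3 uint8, blue, green, red); there is no depth.
- calibration(name): a dict with "fx", "fy", "cx", "cy" (pixels), "distortion" ([k1, k2, p1, p2, k3] as OpenCV has them; the pictures are not rectified), "R" (3x3) and "t" (3): a world point X has camera coordinates R X + t. Camera axes: x right, y down, z forward; pixel columns grow to the right and rows downward; lengths in m; the calibration is good to about 2 mm. A picture is of the moment at which its call begins: read the wrist's pose just before it. calibration takes no time and is no camera call; for the wrist camera it gives the pose at the moment of the call.
A pose or a line that the arm cannot do raises IKError and nothing moves.
- job_done(): hands the job in, once; it reports no verdict.
Readings, each from a call of its own:
- current_clock(): time.
- current_q(): joint angles.
- current_dq(): joint speeds.
- current_effort(): joint torques, N m.
- current_position(): TCP position.
- current_orientation(): TCP orientation.
- current_ft_force(): force on the tool from outside, world axes, zero at the start.
- current_torque(): the same for the moment, N m.
- current_width(): finger opening in m.
Only numpy, scipy, OpenCV 4.12 (cv2) and the standard library are available. Lean on these libraries where they do the work, as an engineer would, in place of code of your own. Each camera call takes 0.05 s, during which the arm holds its last target.

### The job

Press the plunger of the cap dispenser down once, all the way, and let it spring back, so that a single cap comes out at the front. Then, without picking the cap up, nudge it aside along the desk with the fingertips until it sits snugly in the V of the cross-shaped stop, using the V that opens sideways towards the dispenser. The cap stays upright on the desk, the other caps stay in the dispenser, and the label roll and the jar stay where they are.

Things in the scene. Friction and masses are not known exactly. Their poses are not given: they have to be found in the camera images.
- dispenser: grey and aluminium cap dispenser, fixed to the desk; -x is its front. Origin on the desk on the axis of its square cap magazine, which is 42 mm wide, 40 mm long, 64 mm high and holds three caps one on another, the lowest on the desk. Behind it, to x = +104 mm, a cover 34 mm high carries the plunger; foot flanges make it 82 mm wide there
- outlet (a point): where the centre of the cap stands, or up to some 15 mm farther out, after one full press: 60 mm in front of the magazine axis, 10 mm above the desk. A blade driven by the plunger, three times as far as it, pushes the lowest cap out here through the 23 mm high front gate and draws back with it; then the next cap drops. A further press puts out another cap
- plunger_top (a point): centre of the flat top of the plunger's round black head (32 mm in diameter), 60 mm behind the magazine axis and 72 mm above the desk when up; it moves down 20 mm to its stop
- plunger (a joint): how far the plunger is down: 0 up, 0.020 m at its stop. A spring brings it back up; it takes about 3 N to start and 8 N at the stop, a little more when pressed fast
- cap_low_center (a point): a white ribbed screw cap, 31 mm in diameter, 20 mm high, 12 g, closed face up; this point is its centre, 10 mm above its underside. The lowest cap in the magazine, the one that comes out
- cap_mid_center (a point): a white ribbed screw cap, 31 mm in diameter, 20 mm high, 12 g, closed face up; this point is its centre, 10 mm above its underside. The middle cap in the magazine; drops to the desk inside it after a press
- cap_top_center (a point): a white ribbed screw cap, 31 mm in diameter, 20 mm high, 12 g, closed face up; this point is its centre, 10 mm above its underside. The top cap in the magazine
- cross_stop: steel cross-shaped stop fixed to the desk, 14 mm high (26 mm at the screw in its middle), left or right of the dispenser's front, some 130 mm from its axis. Two bars 80 mm long, 8 mm thick cross at right angles at 45 degrees to its x and y: four 90 degree Vs open to its +x, -x, +y and -y, the bar ends at about (+-28, +-28) mm. Origin on the desk at its middle
- seat_left (a point): where the centre of a cap lies when it rests against both bars of the V that opens to the stop's +y: 27.6 mm from the stop's middle, 10 mm above the desk. It is the right one when the stop stands on the dispenser's -y side
- seat_right (a point): the same for the V that opens to the stop's -y. It is the right one when the stop stands on the dispenser's +y side
- boom_end (a point): outer end, 0.365 m above the desk, of the boom of the grey filling machine that stands at the left; fixed. The thin boom and a second bar, 0.30 m up, run from here back to a stand at the machine, over the desk within 120 mm nearer the robot, 140 mm farther and 190 mm to the left of this point. Nothing of it is higher than 0.40 m: keep the arm clear, e.g. pass over it at 0.45 m
- label_roll: roll of labels standing on the desk, 67 mm in diameter, 45 mm high, loose, on the other side of the dispenser's front from the stop; origin at the centre of its underside. Leave alone
- sample_jar: jar, 64 mm in diameter, 94 mm high, loose, beside the rear half of the dispenser on its +y side; origin at the centre of its underside. Leave alone
- cap_low: the same cap, origin at the centre of its underside

How it is judged:
On the way, in this order (a step that is already met when the one before it is completed fails the run):
1. the plunger is pressed fully down (value of joint plunger above 0.017 m), for 0.05 s.
2. the plunger is back up and one cap stands in front of the gate (value of joint plunger below 0.004 m and x of cap_low_center in the frame of dispenser below -0.045 m), for 0.1 s.
At the end, for the whole second after the job is handed in: the ejected cap stands upright (within 0.1 rad) and at rest on the desk, its centre within 5 mm of its seat in the V of the cross-shaped stop that faces the dispenser's side; the plunger is up (within 4 mm); the other two caps are in the magazine (within 12 mm of its axis) (((horizontal distance between cap_low_center and seat_right below 0.005 m and y of cross_stop in the frame of dispenser above 0 m) or (horizontal distance between cap_low_center and seat_left below 0.005 m and y of cross_stop in the frame of dispenser below 0 m)) and height (world z) of cap_low_center below 0.013 m and angle between cap_low_center's own z axis and vertical below 0.1 rad and linear speed of cap_low below 0.01 m/s and value of joint plunger below 0.004 m and not (horizontal distance between cap_mid_center and dispenser above 0.012 m) and not (horizontal distance between cap_top_center and dispenser above 0.012 m)); the robot touches nothing.
It fails at once if the ejected cap is lifted off the desk or tipped over (height (world z) of cap_low_center above 0.018 m or angle between cap_low_center's own z axis and vertical above 0.5 rad).
It fails at once if a second cap leaves the magazine (horizontal distance between any of cap_mid_center, cap_top_center and dispenser above 0.012 m).
It fails at once if the label roll is shoved, lifted or tipped (distance of label_roll from where it was at the start of the episode above 0.015 m or angle between label_roll's own z axis and vertical above 0.3 rad).
It fails at once if the sample jar is shoved, lifted or tipped (distance of sample_jar from where it was at the start of the episode above 0.015 m or angle between sample_jar's own z axis and vertical above 0.3 rad).
It also fails if it takes over 46 s, if anything falls off the work surface, if the arm or the gripper's body presses on something with over 40 N, if the wrist force passes 120 N, or if a joint passes its speed limit or range.

## Working session

There is one attempt and no reset: what is moved stays moved. The work goes in short steps, each a Python script; the robot and the scene stay as the last script left them, time stands still between calls to the robot, and variables do not carry over. Pictures are saved under pics/ and viewed, and the job is handed in when it is done.

```bash
mkdir -p pics; python3 - <<'E'
from cell import *
import cv2
print(current_clock(),current_position(),current_orientation())
for n in("side","top","wrist"):
    cv2.imwrite(f"pics/{n}0.png",get_image(n)); c=calibration(n); print(n,c)
E
```

```text
0.0 [ 0.25186658 -0.62545034  0.2299279 ] [-3.08201301e+00 -5.97180998e-01  5.34105657e-04]
side {'fx': 540.8521402759045, 'fy': 540.8521402759045, 'cx': 319.9893981062015, 'cy': 235.79267621963595, 'distortion': array([-0.02052044,  0.        ,  0.        ,  0.        ,  0.        ]), 'R': array([[-0.98699564, -0.16074275,  0.0011715 ],
       [-0.10347603,  0.62975462, -0.76987131],
       [ 0.12301347, -0.75998085, -0.63819809]]), 't': array([0.514984  , 0.32070795, 0.96255909])}
top {'fx': 598.4827165447933, 'fy': 598.4827165447933, 'cx': 323.83057927203924, 'cy': 236.23233131987885, 'distortion': array([-0.09034885,  0.        ,  0.        ,  0.        ,  0.        ]), 'R': array([[-1.79250561e-02, -9.99830902e-01, -4.10598740e-03],
       [-9.82063660e-01,  1.83771503e-02, -1.87651934e-01],
       [ 1.87695659e-01,  6.68669555e-04, -9.82227007e-01]]), 't': array([-0.14885076,  0.56710137,  1.32515061])}
wrist {'fx': 413.2494974208879, 'fy': 413.2494974208879, 'cx': 324.97323132249704, 'cy': 241.78611102608448, 'distortion': array([-0.06297654,  0.        ,  0.        ,  0.        ,  0.        ]), 'R': array([[ 0.37269236, -0.92795291, -0.00194774],
       [-0.8839531 , -0.35565789,  0.30353645],
       [-0.28236026, -0.11140401, -0.95281784]]), 't': array([-0.67428316, -0.03975546,  0.37975495])}
```

View pics/top0.png

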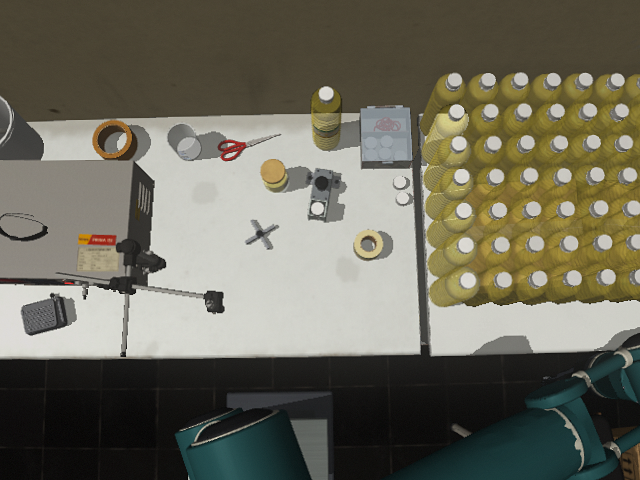

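View pics/side0.png

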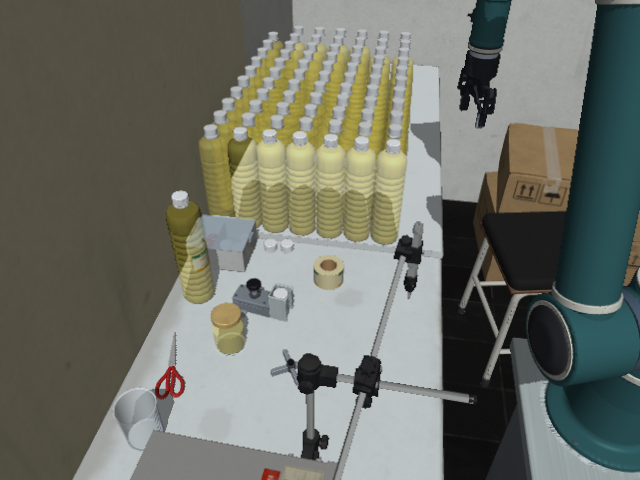

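The top view shows the dispenser near (320,195), the stop on its +y side near (262,234), the roll near (369,243), the jar near (274,176) and the boom end near (215,300). I'll enlarge these areas.

```bash
python3 - <<'E'
import cv2
a=cv2.imread("pics/top0.png")[150:270,230:390]; cv2.imwrite("pics/top0c.png",cv2.resize(a,None,fx=5,fy=5,interpolation=cv2.INTER_CUBIC))
a=cv2.imread("pics/side0.png")[270:400,200:360]; cv2.imwrite("pics/side0c.png",cv2.resize(a,None,fx=4.6,fy=4.6,interpolation=cv2.INTER_CUBIC))
E
```

```text
(no output)
```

View pics/top0c.png

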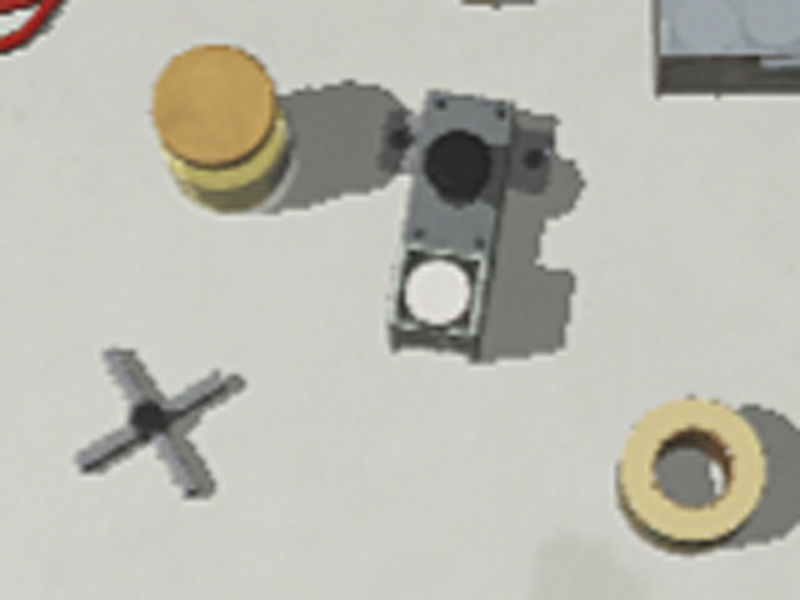

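View pics/side0c.png

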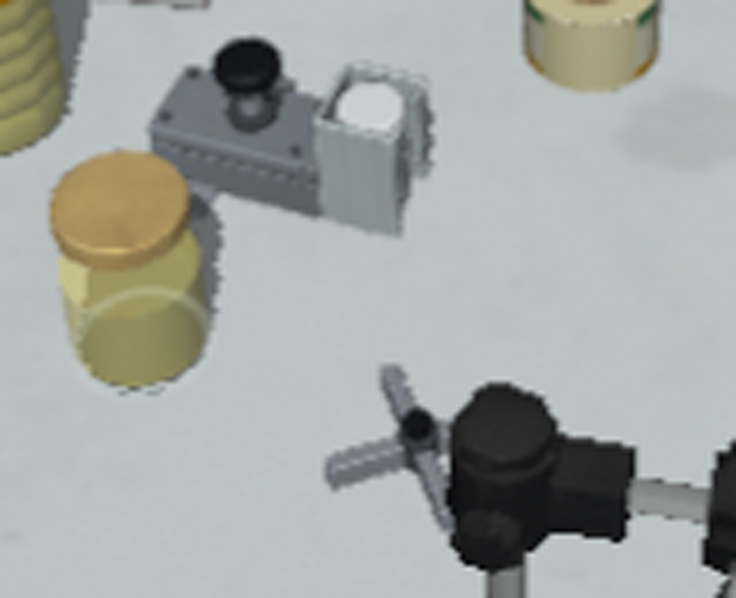

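The enlarged view gives, in crop pixels: plunger head (458,166), top cap face (438,292), stop screw (150,418), bar ends (118,356), (236,382), (200,488), (88,464), roll top (692,470), jar lid (215,105).

```bash
cat > h.py <<'E'
from cell import *
import cv2, numpy as np
def ray(c,u,v,z):
    K=np.array([[c["fx"],0,c["cx"]],[0,c["fy"],c["cy"]],[0,0,1]])
    p=cv2.undistortPoints(np.array([[[u,v]]],float),K,np.array(c["distortion"]))[0,0]
    R=np.array(c["R"]);t=np.array(c["t"]); d=R.T@np.array([p[0],p[1],1]); o=-R.T@t
    return o+d*(z-o[2])/d[2]
def proj(c,X):
    K=np.array([[c["fx"],0,c["cx"]],[0,c["fy"],c["cy"]],[0,0,1]])
    return cv2.projectPoints(np.array(X,float).reshape(-1,1,3),cv2.Rodrigues(np.array(c["R"]))[0],np.array(c["t"]),K,np.array(c["distortion"]))[0][:,0]
E
python3 - <<'E'
from h import *
c=calibration("top")
for n,u,v,z in [("pl",458,166,.072),("cap",438,292,.06),("screw",150,418,.026),("e1",118,356,.014),("e2",236,382,.014),("e3",200,488,.014),("e4",88,464,.014),("roll",692,470,.045),("jar",215,105,.094)]:
    print(n,ray(c,u/5+230,v/5+150,z).round(4))
print("boom",ray(c,222,300,.365))
c=calibration("side")
for n,u,v,z in [("pl",248,64,.072),("cap",371,107,.06),("screw",418,424,.026),("e",393,372,.014),("e",335,472,.014)]:
    print(n,ray(c,u/4.6+200,v/4.6+270,z).round(4))
E
```

```text
pl [ 0.6857 -0.1563  0.072 ]
cap [ 0.6288 -0.146   0.06  ]
screw [ 0.5786 -0.009   0.026 ]
e1 [0.6115 0.0077 0.014 ]
e2 [ 0.5977 -0.0487  0.014 ]
e3 [ 0.5468 -0.0314  0.014 ]
e4 [0.5593 0.0217 0.014 ]
roll [ 0.5457 -0.2619  0.045 ]
jar [ 0.7105 -0.0457  0.094 ]
boom [0.39476361 0.02031067 0.365     ]
pl [ 0.6846 -0.1511  0.072 ]
cap [ 0.6274 -0.1452  0.06  ]
screw [ 0.5781 -0.0036  0.026 ]
e [ 0.5962 -0.0373  0.014 ]
e [0.609  0.0166 0.014 ]
```

Points from the two views agree to about 5 mm. Next I'll raise the arm and take a closer wrist view.

```bash
cat >> h.py <<'E'
from scipy.spatial.transform import Rotation as Ro
def rv(xdir,ydirsign=1):
    """tool down, tool x along given horizontal dir"""
    x=np.array([xdir[0],xdir[1],0.]);x/=np.linalg.norm(x); z=np.array([0,0,-1.]); y=np.cross(z,x)
    return Ro.from_matrix(np.c_[x,y,z]).as_rotvec()
def snap(n,f):
    c=calibration(n); im=get_image(n); cv2.imwrite("pics/"+f,im); np.save("pics/"+f+".npy",c,allow_pickle=True); return c,im
E
python3 - <<'E'
from h import *
R=Ro.from_rotvec(current_orientation()).as_matrix(); print(R.round(3))
c=calibration("wrist"); o=-np.array(c["R"]).T@np.array(c["t"]); print("cam in tool",R.T@(o-current_position()), (R.T@np.array(c["R"])[2]).round(3))
print(proj(calibration("side"),[[.395,.02,.365],[.578,-.006,.026]]))
for yaw in (0,90,180,-90,75,-105):
    a=np.deg2rad(yaw); 
    for p in ([.55,-.06,.006],[.685,-.155,.06],[.50,-.10,.30]): print(yaw,p,None if ik(p,rv((np.cos(a),np.sin(a)))) is None else np.round(ik(p,rv((np.cos(a),np.sin(a)))),2))
E
```

```text
[[ 0.928  0.374 -0.001]
 [ 0.374 -0.928  0.002]
 [ 0.    -0.002 -1.   ]]
cam in tool [ 0.07677564  0.00040018 -0.14235676] [-0.304 -0.     0.953]
[[406.6584138  243.88829869]
 [291.1681256  361.16983875]]
0 [0.55, -0.06, 0.006] [-0.15  0.28  2.05 -0.    0.81  1.42]
0 [0.685, -0.155, 0.06] [-0.26  0.45  1.68 -0.    1.01  1.31]
0 [0.5, -0.1, 0.3] [-0.25 -0.09  1.86 -0.    1.37  1.32]
90 [0.55, -0.06, 0.006] [-0.15  0.28  2.05 -0.    0.81 -0.15]
90 [0.685, -0.155, 0.06] [-0.26  0.45  1.68 -0.    1.01 -0.26]
90 [0.5, -0.1, 0.3] [-0.25 -0.09  1.86 -0.    1.37 -0.25]
180 [0.55, -0.06, 0.006] [-0.15  0.28  2.05 -0.    0.81 -1.72]
180 [0.685, -0.155, 0.06] [-0.26  0.45  1.68 -0.    1.01 -1.83]
180 [0.5, -0.1, 0.3] [-0.25 -0.09  1.86  0.    1.37 -1.82]
-90 [0.55, -0.06, 0.006] None
-90 [0.685, -0.155, 0.06] None
-90 [0.5, -0.1, 0.3] None
75 [0.55, -0.06, 0.006] [-0.15  0.28  2.05 -0.    0.81  0.11]
75 [0.685, -0.155, 0.06] [-0.26  0.45  1.68 -0.    1.01  0.  ]
75 [0.5, -0.1, 0.3] [-0.25 -0.09  1.86 -0.    1.37  0.02]
-105 [0.55, -0.06, 0.006] None
-105 [0.685, -0.155, 0.06] None
-105 [0.5, -0.1, 0.3] None
```

```bash
python3 - <<'E'
from h import *
from scipy.optimize import least_squares
# fit kinematics from ik: azimuth unit, tilted tools in plane
D=[]
rng=np.random.default_rng(0)
for k in range(60):
    az=rng.uniform(-.6,.2); r=rng.uniform(.45,.75); z=rng.uniform(.02,.35); t=rng.uniform(-.3,.3);t2=rng.uniform(-.3,.3)
    R=Ro.from_euler('z',az)*Ro.from_euler('y',t)*Ro.from_euler('x',t2)*Ro.from_rotvec(rv((0,1)))
    p=[r*np.cos(az),r*np.sin(az),z]; q=ik(p,R.as_rotvec())
    if q is not None: D.append((q,p,R.as_matrix()))
print(len(D))
# wrist centre W = p - d*zt ; model r,z of W from q1,q2,q3 + offset
def res(v):
    L1,L2,a,h,d,off,e=v; o=[]
    for q,p,R in D:
        W=np.array(p)-d*R[:,2]; c,s=np.cos(q[0]),np.sin(q[0])
        f=c*W[0]+s*W[1]; l=-s*W[0]+c*W[1]
        o+= [f-(a+L1*np.sin(q[1])+L2*np.sin(q[1]+q[2])+e*np.cos(q[1]+q[2])), W[2]-(h+L1*np.cos(q[1])+L2*np.cos(q[1]+q[2])-e*np.sin(q[1]+q[2])), l-off]
    return o
s=least_squares(res,[.45,.4,0,.3,.3,.02,0]); print(s.x.round(4),s.cost)
L1,L2,a,h,d,off,e=s.x
for zt in [(0,0,-1),(0,np.sin(.35),-np.cos(.35))]:
    zt=np.array(zt); R=Ro.from_euler('x',.35 if zt[1] else 0)*Ro.from_rotvec(rv((.26,.966)))
    zt=R.as_matrix()[:,2]; p=np.array([.565,-.058,.008]); q=ik(p,R.as_rotvec()); print(zt.round(2),np.round(q,2)); 
    W=p-d*zt; c_,s_=np.cos(q[0]),np.sin(q[0])
    E=np.array([a+L1*np.sin(q[1]),off,h+L1*np.cos(q[1])]); E=np.array([c_*E[0]-s_*off,s_*E[0]+c_*off,E[2]])
    print("wrist",W.round(3),"elbow",E.round(3))
    for x in (.5,.45,.4,.35,.3): k=(W[0]-x)/(W[0]-E[0]); print((W+k*(E-W)).round(3))
E
```

```text
60
[ 0.512   0.5662 -0.      0.2518  0.3477  0.0249  0.0014] 2.143158919831619e-18
[ 0. -0. -1.] [-0.15  0.3   2.01 -0.    0.83  0.12]
wrist [ 0.565 -0.058  0.356] elbow [0.154 0.002 0.741]
[ 0.5   -0.048  0.417]
[ 0.45  -0.041  0.463]
[ 0.4   -0.034  0.51 ]
[ 0.35  -0.026  0.557]
[ 0.3   -0.019  0.604]
[ 0.    0.34 -0.94] [-0.35  0.37  1.97  0.4   0.97 -0.34]
wrist [ 0.565 -0.177  0.335] elbow [ 0.183 -0.039  0.729]
[ 0.5   -0.154  0.402]
[ 0.45  -0.136  0.453]
[ 0.4   -0.118  0.505]
[ 0.35  -0.1    0.557]
[ 0.3   -0.082  0.608]
```

```bash
python3 - <<'E'
from h import *
p=current_position(); servo_line([p[0],p[1],.45],velocity=.25)
move_ptp([.64,-.08,.45],rv((.2,.98)))
servo_line([.64,-.08,.26],velocity=.25)
print(current_clock(),current_position()); sleep(.2)
c,im=snap("wrist","w1.png")
E
```

```text
4.4667 [ 0.6409644  -0.08044306  0.26183695]
```

View pics/w1.png

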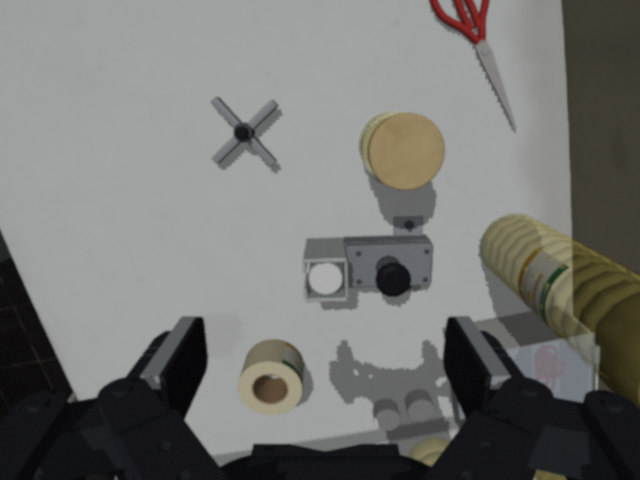

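The wrist view shows the stop's screw near (243,132), the top cap (325,278), the plunger head (393,278) and the roll (270,390). I'll enlarge it.

```bash
python3 - <<'E'
import cv2
a=cv2.imread("pics/w1.png")
cv2.imwrite("pics/w1a.png",cv2.resize(a[85:175,195:295],None,fx=6,fy=6,interpolation=cv2.INTER_CUBIC))
cv2.imwrite("pics/w1b.png",cv2.resize(a[205:315,295:445],None,fx=5,fy=5,interpolation=cv2.INTER_CUBIC))
E
```

```text
(no output)
```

View pics/w1a.png

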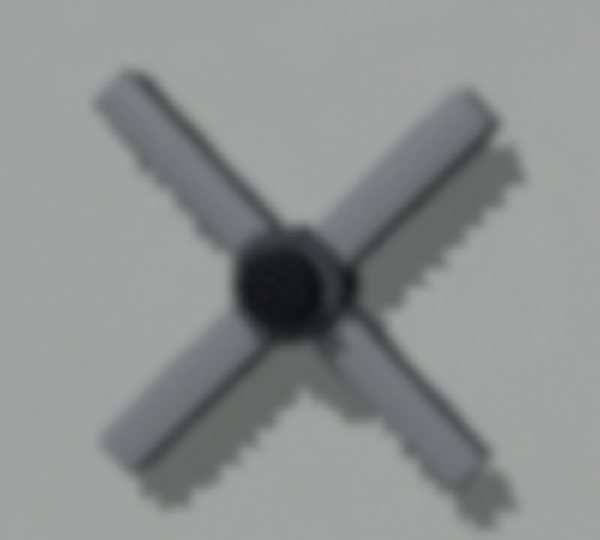

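View pics/w1b.png

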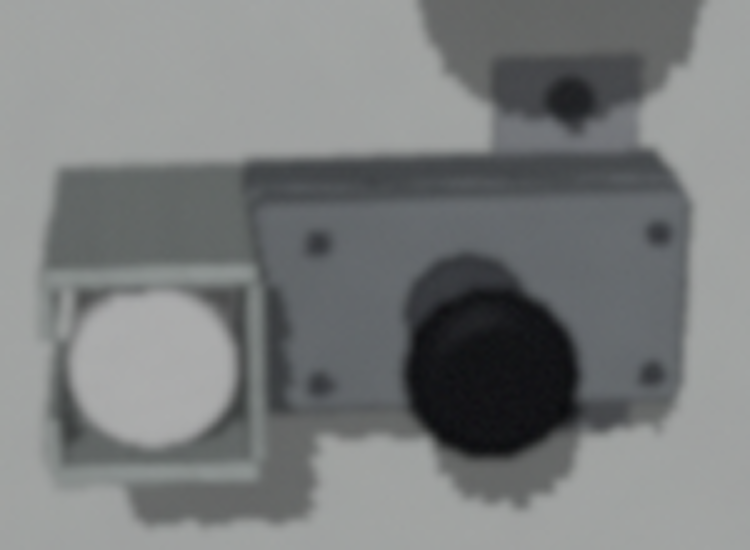

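```bash
python3 - <<'E'
from h import *
c=np.load("pics/w1.png.npy",allow_pickle=True).item()
P={}
for n,u,v,z in [("screw",278,286,.026),("TL",114,87,.014),("TR",477,105,.014),("BL",118,455,.014),("BR",472,468,.014)]:
    P[n]=ray(c,u/6+195-.4,v/6+85-.4,z); print(n,P[n].round(4))
for n,u,v,z in [("pl",490,373,.072),("cap",152,368,.06),("m1",45,270,.064),("m2",262,268,.064),("m3",258,478,.064),("m4",55,482,.064)]:
    P[n]=ray(c,u/5+295-.4,v/5+205-.4,z); print(n,P[n].round(4))
print("mag",np.mean([P[k] for k in("m1","m2","m3","m4")],0).round(4))
for a,b in (("TL","BR"),("BL","TR"),("cap","pl")):
    d=P[b]-P[a]; print(a,b,np.linalg.norm(d).round(4),np.rad2deg(np.arctan2(d[1],d[0])).round(1),((P[a]+P[b])/2).round(4))
print("roll",ray(c,270,390,.045))
E
```

```text
screw [ 0.5798 -0.0075  0.026 ]
TL [0.5606 0.026  0.014 ]
TR [0.6136 0.012  0.014 ]
BL [ 0.5462 -0.0273  0.014 ]
BR [ 0.6001 -0.0407  0.014 ]
pl [ 0.6864 -0.1543  0.072 ]
cap [ 0.6279 -0.1463  0.06  ]
m1 [ 0.6135 -0.1226  0.064 ]
m2 [ 0.6509 -0.13    0.064 ]
m3 [ 0.6427 -0.1697  0.064 ]
m4 [ 0.6064 -0.163   0.064 ]
mag [ 0.6284 -0.1463  0.064 ]
TL BR 0.0776 -59.3 [ 0.5804 -0.0074  0.014 ]
BL TR 0.078 30.3 [ 0.5799 -0.0076  0.014 ]
cap pl 0.0603 -7.8 [ 0.6571 -0.1503  0.066 ]
roll [ 0.54518737 -0.26439483  0.045     ]
```

Measured: stop centre (0.580, -0.0075) with yaw -14.5°, right-hand seat (0.573, -0.034), magazine (0.628, -0.146) and plunger (0.6864, -0.154). The cap to plunger distance is 60.3 mm, the bars are 78 mm and the Vs are at 90°, so the sizes match. Now I'll press.

```bash
python3 - <<'E'
from h import *
move_gripper(0.0)
move_ptp([.686,-.1543,.12],rv((.2,.98)))
servo_line([.686,-.1543,.080],velocity=.1)
f0=current_ft_force()
r=servo_line([.686,-.1543,.048],velocity=.04,stop_force=16); print(r,current_position(),current_ft_force()-f0,current_clock())
sleep(.15)
servo_line([.686,-.1543,.082],velocity=.06)
servo_line([.66,-.10,.26],velocity=.3)
print(current_clock()); sleep(.1)
snap("wrist","w2.png")
E
```

```text
True [ 0.68713861 -0.15461662  0.05253005] [-2.17995633  1.77649069  7.28704229] 7.4667
9.0583
```

View pics/w2.png

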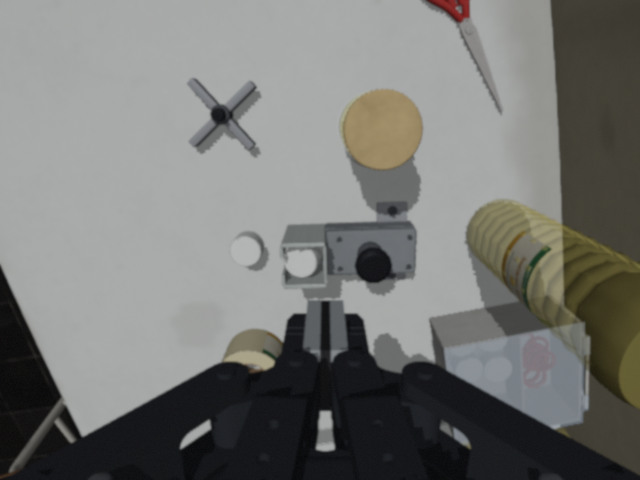

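One cap is out at (246,250), and the magazine still holds caps with the plunger back up. I'll measure the cap closer.

```bash
python3 - <<'E'
import cv2
a=cv2.imread("pics/w2.png")
cv2.imwrite("pics/w2a.png",cv2.resize(a[215:295,215:315],None,fx=7,fy=7,interpolation=cv2.INTER_CUBIC))
E
```

```text
(no output)
```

View pics/w2a.png

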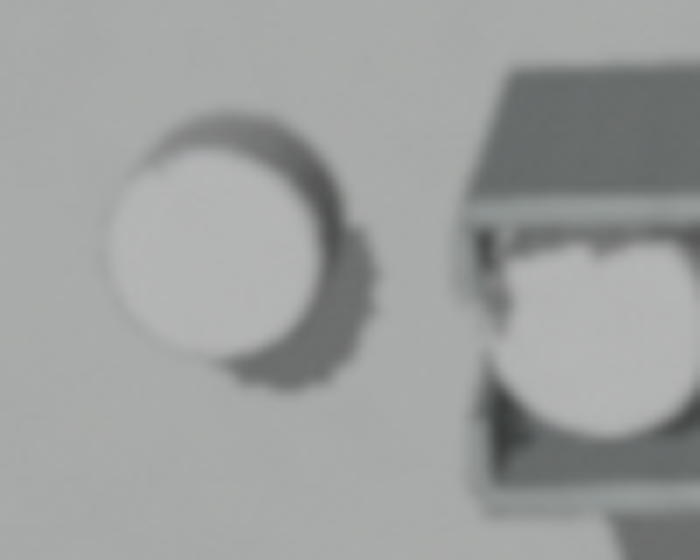

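```bash
cat >> h.py <<'E'
seat=np.array([.5731,-.0342]); u=np.array([.25,.968]); u/=np.linalg.norm(u)
RT=(Ro.from_rotvec(rv(u))*Ro.from_euler('y',.2)).as_rotvec()
E
python3 - <<'E'
from h import *
c=np.load("pics/w2.png.npy",allow_pickle=True).item()
cap=ray(c,213/7+215-.4,254/7+215-.4,.02); print(cap, "next cap",ray(c,600/7+215-.4,337/7+215-.4,.04))
cap=cap[:2]
s=cap-.045*u; print("start",s, "pushdir", np.rad2deg(np.arctan2(*(seat-cap)[::-1])))
move_gripper(.016)
move_ptp([s[0],s[1],.14],RT)
print(current_position(),current_width(),current_clock(),current_q().round(2))
servo_line([s[0],s[1],.04],velocity=.15)
snap("wrist","w3.png")
E
```

```text
[ 0.56977007 -0.13621751  0.02      ] next cap [ 0.62264986 -0.15180339  0.04      ]
start [ 0.55851739 -0.17978788] pushdir 88.13048627338843
[ 0.55985553 -0.18015619  0.14128066] 0.015738870603100225 10.25 [-0.47  0.19  1.88  0.22  1.12 -0.32]
```

View pics/w3.png

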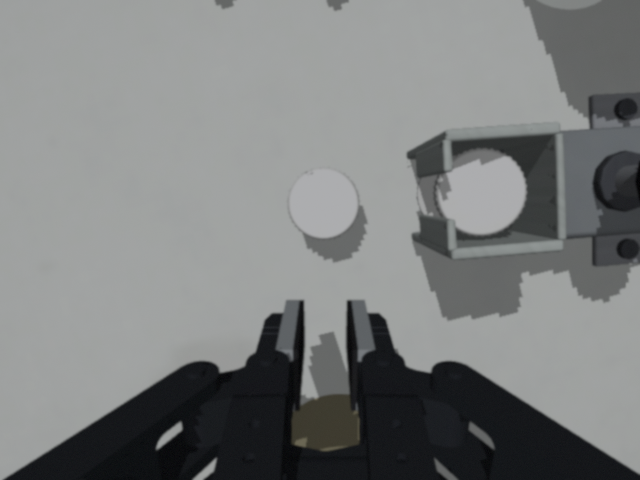

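The fork is centred on the cap: cap column 323, fork column 325. Now lower and push to the mouth of the V.

```bash
python3 - <<'E'
from h import *
cap=np.array([.5698,-.1362])
p=current_position(); servo_line([p[0],p[1],.008],velocity=.1); print(current_position())
A=cap-.026*u; servo_line([*A,.008],velocity=.08)
B=seat-(.0243+.025)*u; servo_line([*B,.008],velocity=.06)
print(current_position(),B,current_ft_force(),current_clock())
snap("wrist","w4.png"); snap("side","s4.png")
E
```

```text
[ 0.5595711  -0.17995551  0.00750959]
[ 0.56086936 -0.08225176  0.00801374] [ 0.56077207 -0.08193376] [-0.06447032  0.42828248  0.78514691] 13.45
```

View pics/w4.png

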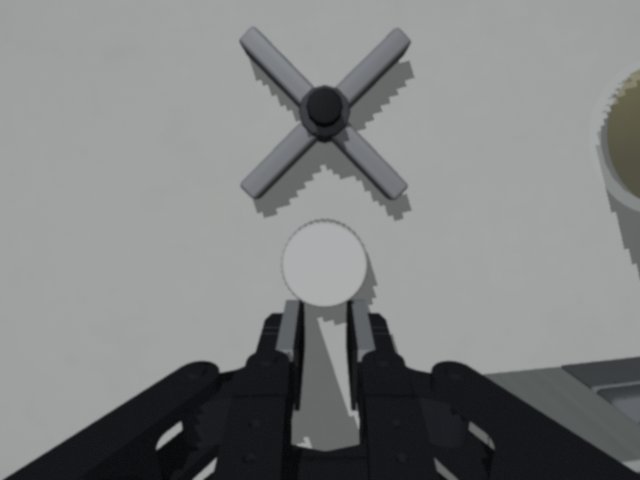

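View pics/s4.png

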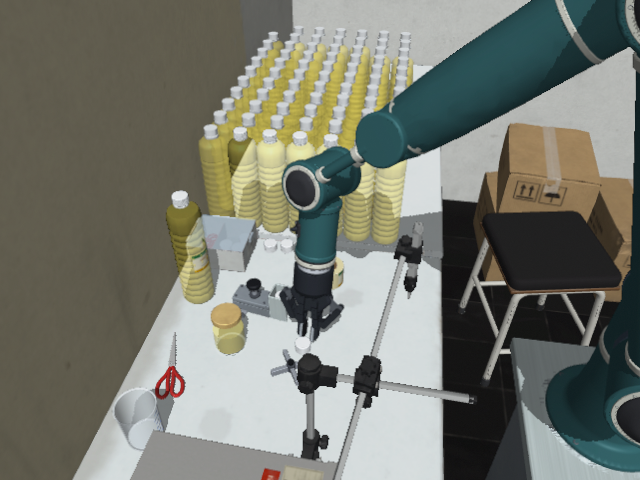

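The cap (324,263) sits on the V's axis, with the screw at column 324, and the arm is well clear of the boom. Final push with a force stop.

```bash
python3 - <<'E'
from h import *
c=np.load("pics/w4.png.npy",allow_pickle=True).item()
cp=ray(c,324,263,.02)[:2]; print("cap",cp,"offset",cp-current_position()[:2],"screw",ray(c,324,105,.026), "togo",(seat-cp)@u)
t=current_position()[:2]+u*((seat-cp)@u-.004); servo_line([*t,.008],velocity=.04)
r=servo_line([*(t+.012*u),.008],velocity=.015,stop_force=3)
print(r,current_position(),((current_position()[:2]-t)@u),current_ft_force(),current_clock())
snap("wrist","w5.png")
E
```

```text
cap [ 0.56606613 -0.05889911] offset [0.00520481 0.02339284] screw [ 0.57933273 -0.0079043   0.026     ] togo 0.02567331353842305
True [ 0.56721265 -0.05561764  0.00755679] 0.005741776438500636 [-0.17690814 -1.68556501  1.7637397 ] 14.7417
```

View pics/w5.png

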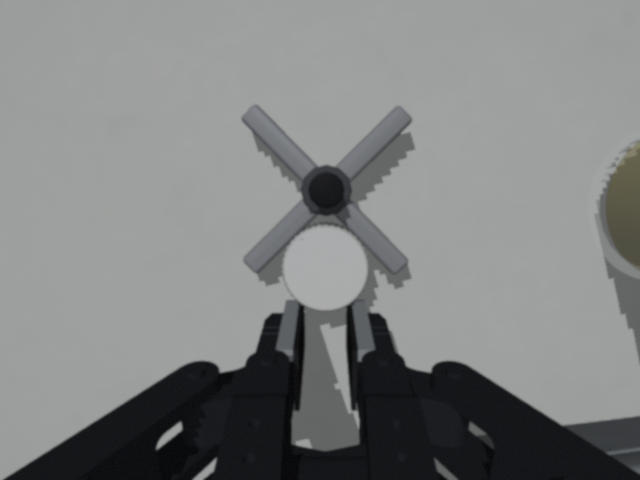

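The cap (325,267) touches both bars, and the contact force stopped the push. I'll back off along the push line, rise and check.

```bash
python3 - <<'E'
from h import *
p=current_position(); q=p[:2]-.035*u
servo_line([*q,.010],velocity=.06)
servo_line([*q,.15],velocity=.15); sleep(.3)
c,im=snap("wrist","w6.png"); print(current_position(),current_clock())
cv2.imwrite("pics/w6a.png",cv2.resize(im[:240,160:480],None,fx=2.4,fy=2.4,interpolation=cv2.INTER_CUBIC))
snap("top","t6.png")
E
```

```text
[ 0.55810102 -0.08950238  0.14934108] 16.9583
```

View pics/w6.png

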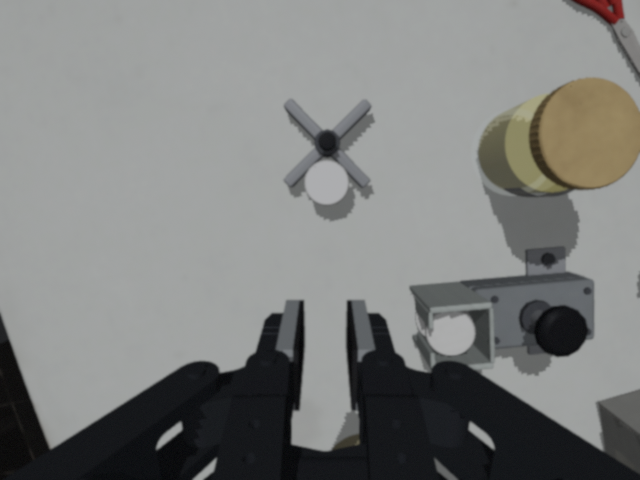

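View pics/t6.png

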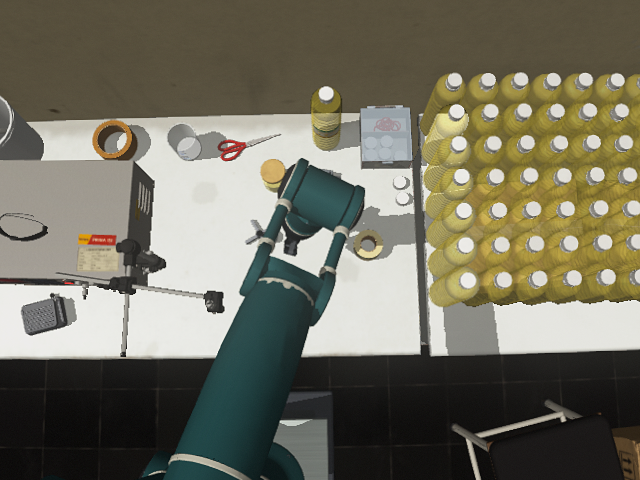

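```bash
python3 - <<'E'
from h import *
c=np.load("pics/w6.png.npy",allow_pickle=True).item()
cp=ray(c,327,182,.02); s=ray(c,327,142,.026); print(cp,s,"cap-to-stop",np.linalg.norm((cp-s)[:2]),"to seat",np.linalg.norm(cp[:2]-seat))
print("speed",abs(current_dq()).max())
E
```

```text
[ 0.57258648 -0.03434593  0.02      ] [ 0.57911824 -0.00907874  0.026     ] cap-to-stop 0.026097792901049313 to seat 0.0005338516258850302
speed 0.0036198944877199658
```

View pics/w6a.png

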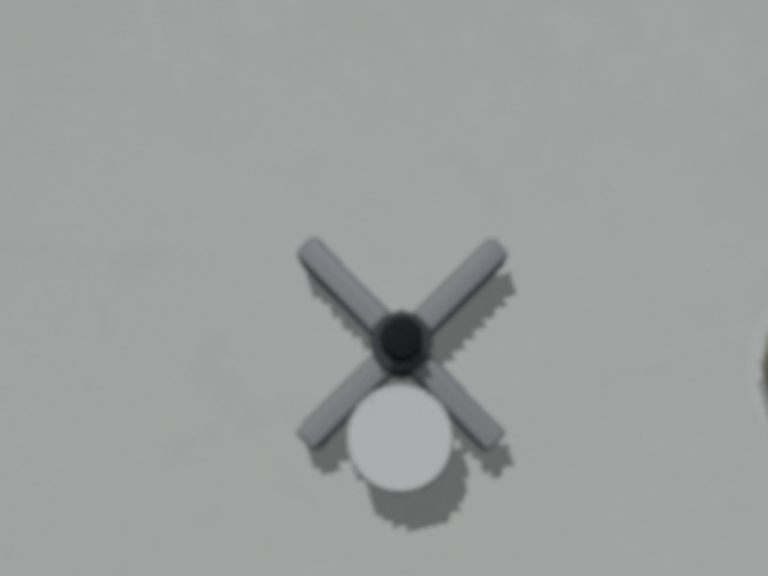

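The cap lies in the V, 0.5 mm from the computed seat. The plunger is up and the other caps are in the magazine.

```bash
python3 -c "
from cell import *
job_done(); print(current_clock())"
```

```text
the job is handed in; nothing more can be done
the job is handed in; nothing more can be done
```

The cap is in the V of the stop that faces the dispenser, and I handed the job in at about 17 s on the robot's clock. `job_done()` gives no verdict, so I don't know how it was judged.

- **Pressing:** I pressed the plunger once with the fingers closed. The TCP stopped at z = 0.0525 m, about 19.5 mm of travel by the robot's position reading. One cap came out, about 59 mm in front of the magazine axis, and the plunger sprang back up.
- **Pushing:** I moved the cap along the desk with the two slightly opened fingertips until a 3 N force stop showed it against both bars, then backed off and rose clear.

**Last checks:**
- **Cap:** it measures 0.5 mm from the seat I computed and touches both bars. It looks upright.
- **Dispenser:** the plunger looks up. From above I could see only the top cap still in the magazine, and nothing lay in front of the gate.
- **Roll and jar:** both look to be where they started, judged by eye.
- **Robot:** it was touching nothing.

**Disagreements:**
- In the last picture the cap-to-screw distance came out as 26.1 mm against the nominal 27.6 mm, which is within the 2 mm calibration error.
- The first side-view measurements differed from the top view by about 5 mm in y, so I worked from the wrist-camera positions.

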